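# Clamp the table top and hold the leg flange over its inserts

### The arm

A 7-joint arm with a two-finger parallel gripper is mounted at the origin on the work surface. World frame = base frame: x ahead of the robot, y to its left, z up, the work surface at z = 0. Lengths are in m, angles in degrees, forces in N, time in s.
With the tool pointing down it reaches from about 0.4 to 0.85 m from the base axis. Payload 4.5 kg.
Tool frame: the origin (TCP) lies on the centre line of the jaws, within the pads' length; the fingertips stand arm.tips_ahead ahead of it and the grasp point (between the pads) lies 11 mm behind it (arm.tips_ahead is the distance from the TCP to the fingertips, in m); z points along the fingers, y is the line along which they close (so a half turn about z gives the same grasp; the last joint's range is limited). The gripper opens to 88 mm and grips with 3 to 60 N. Pads are 18 mm wide; open, the fingers measure 123 mm over their backs; the gripper's body (75 mm by 187 mm) begins 45 mm behind the grasp point.
Start: joints at [-75.126, 39.483, -11.15, 89.685, 9.013, 51.709, -12.324], TCP at [0.14, 0.609, 0.247] pointing down, gripper open.
Joint ranges: [-172.22, 172.22], [-26.19, 119.32], [-84.43, 86.54], [7.71, 146.69], [-57.33, 237.33], [2.42, 119.75], [-152.13, 152.13]. Speed limits (degrees/s): [147.25, 147.25, 180, 180, 180, 180, 180].

### API

Orientations are given as [roll, pitch, yaw] about the fixed x, y, z axes, in that order (R = Rz(yaw) Ry(pitch) Rx(roll)).
In Python, from workcell import arm, grab_frame, ticket, trace, pinpoint gives the robot as it stands.
- The arm moves only by the tool servo_tool, never from a script. Its argument "rows" is a list of rows, each a list of 3 entries, a list of its own where there are three numbers: the shift along the world's x, y, z in mm, then the turn about the world's z in rad, then the gripper's target within -1 to 1 (shut at 1, half-way at 0, fully open at -1). In form: [[[tx, ty, tz], turn, hand], ...]. A call has 1 to 12 rows; each row is the pose to reach, as a shift and turn from the pose commanded when the call began; what a row does not reach only later rows make up. A row lasts 1/10 s, in which the tool goes at most 50 mm and 8.59 degrees, less where a joint would pass 70% of its speed; a pose out of reach is approached as far as the arm can. A call with a gripper value outside its range is refused whole. The fingers move at their own pace and stop on an object; "squeeze" is the grip in N (left out, the last holds). Time passes only in rows, so rows that repeat a pose let the fingers close. It gives the time, the measured TCP pose, the force, the opening and the grip force at its end, in the units of the state.
- arm.get_state(): the state, without advancing time (a new reading comes with each control period).
- grab_frame(name): name is "scene" or "side" or "wrist"; returns a dict with "frame" (384x512x3 uint8, red, green, blue), "depth" (384x512 float32, m along the optical axis (not along the pixel's ray), 0 where there is no reading), "fovy" (degrees; the focal length in pixels is half the picture's height over the tangent of half this angle, whatever the lens; pixels are square), "cx", "cy" (the principal point, pixels), "xyz" and "orientation" of the camera in the world. Camera axes: x right, y up, looking along -z (the intrinsics and any distortion apply to the point x, -y, -z); pixel columns grow to the right and rows downward; lengths in m; the calibration is good to about 2 mm. The wrist camera is an equidistant fisheye: a pixel r from the principal point sees the ray r / f radians off the axis. A picture is of the moment at which its call begins.
- ticket.job_done(): hands the job in; it is judged then, once.
Trained networks look in a picture, given as the dict that the camera call returned (one of the last four; its "shot" number tells which), for a name from the list of things; names that differ only in an ending like _2 or _b are one class to them, and where a whole thing is asked for, a point or a joint stands for the part that bears it (a point fixed in the world has none). Each returns a list of dicts, best first, with "conf" (0 to 1); they miss things now and then, are a little off and sometimes report something else, mostly with a low value. They report only what shows in the picture. A call takes as long as a camera call. They do not tell look-alikes from the thing itself.
- trace(name, picture): "mask" (384x512 bool, what is visible of it).
- pinpoint(name, picture): "location" ([x, y, z] in m, in world coordinates, good to about 4 mm: a listed point, or the origin of a listed thing).
The state is a dict: "t": time; "joint_positions": joint angles; "qd": joint speeds; "tau": joint torques, N m; "ee_pos": TCP position; "tcp_rot": TCP orientation; "contact_force": force on the tool from outside, world axes, zero at the start; "ft_torque": the same for the moment, N m; "width": opening from 0.0 (shut) to 1.0 (fully open); "grasp_force": force on a finger pad.
Only numpy, scipy, OpenCV 4.12 (cv2) and the standard library are available. Lean on these libraries where they do the work, as an engineer would, in place of code of your own. Each camera call takes 0.05 s, during which the arm holds its last target. There are 200 camera calls.

### The job

Turn the clamp's handwheel clockwise, a full turn or a little more, until it comes to its stop and the rubber pad sits on the wooden panel. Then pick up the leg flange with the rectangular plate and square socket and hold it level, hovering about 15 mm above the panel with its four holes lined up over the four brass threaded inserts, never letting it touch the panel or clamp. Finish while still holding it there, motionless, and leave the clamp shut and the other flange, glue bottle and screw box where they are.

Things in the scene. Friction and masses are not known exactly. Their poses are not given: they have to be found in the camera images.
- wheel (a joint): Angle of the clamp's steel handwheel, rad: 0 fully open, growing clockwise seen from above; the stop (pad on the panel) is at 6.9. Starts between 0 and 0.55, so a full turn or slightly more is needed. It takes 2 to 4 N at the handle, stays where it is left, and does not rise or sink as it turns (the screw inside it sinks 8 mm per turn).
- wheel_axis (a point): Point on the handwheel's upright axis at mid-rim height, 115 mm above the bench. Three-spoked wheel, 122 mm over its rim, a 12 mm round bar; the screw end rises at most 24 mm above this point. It sits on a dark steel clamp at one end of the panel, at panel x 0, y +215 mm. Fixed to the panel.
- wheel_handle (a point): Point on the axis of the wheel's upright black handle: 39 mm above mid-rim, 19 mm below the handle's top, 30 mm above its foot. The handle is a round cylinder, 20 mm in diameter and 49 mm tall, 55 mm from the wheel's axis; it spins freely about its own axis, so a gripper may keep its yaw while it carries the handle round.
- panel: Dark wooden table top, upside down, 260 (x) by 350 (y) by 28 mm, fixed to the bench with its clamp. Origin: at bench height under the centre of the four inserts; x along the pattern's 76 mm side, y along its 56 mm side towards the clamp, z up. Top at z 28 mm; spans y -100 to +250, x +-130 mm. Clamp post and foot at y 260 to 310 mm, arm 95 mm high.
- insert_a (a point): Centre of the brass insert at panel x +38, y +28 mm, on the panel's top. Inserts are brass rings of 15 mm with a dark 9 mm bore, at x = +-38, y = +-28 mm.
- insert_c (a point): Centre of the diagonally opposite insert, at panel x -38, y -28 mm, on the panel's top.
- flange: The loose steel leg flange to hold: plate 100 (x) by 80 (y) by 6 mm with four 12 mm holes at x +-38, y +-28 mm; in its middle an upright square socket tube, 32 by 32 mm, sides parallel to the plate's, top 66 mm above the underside. 0.3 to 0.65 kg. Origin: centre of the underside; z up. Lies on the bench, socket up, at any yaw; fits the inserts at either half turn.
- flange_hole_a (a point): Centre of the flange's hole at its x +38, y +28 mm, on the underside of the plate.
- flange_hole_c (a point): Centre of the diagonally opposite hole, at x -38, y -28 mm, on the underside.
- other_flange: Another loose steel flange, not to be used: square 80 by 80 by 6 mm plate with four small 8 mm holes and a round 34 mm socket 45 mm tall. Origin: centre of its underside. It and the right flange lie near one another, either of them nearer the robot.
- glue: White glue bottle with an orange cap, 54 mm wide, 100 mm tall, standing to the right of the flanges. Origin: centre of its underside. Leave it alone.
- screw_box: Grey open box of screws, 70 by 110 by 40 mm, beyond the panel. Origin: centre of its underside. Leave it alone.
There are look-alikes about, which are no part of the job. Leave any green or red look-alike of the flange alone.

How it is judged:
By the outcome, as a careful person would: the job done as asked, in the order asked, and still so for the second after the job is handed in, while the arm keeps its last pose, push and grip.
It also fails if it takes over 67 s, if anything falls off the work surface, if the arm or the gripper's body presses on something with over 40 N, if the wrist force passes 120 N, or if a joint passes its speed limit or range.

## Working session

There is one attempt and no reset: what is moved stays moved. The work goes in short steps, Python scripts to look and compute and a tool call to move; the robot and the scene stay as the last step left them, time stands still between calls to the robot, and variables do not carry over. Pictures are saved under pics/ and viewed, at most 10 in all, crops included, and the job is handed in when it is done.

Besides the shell and the picture viewer there is one more tool, called by a JSON object that holds its "op" and its "data". servo_tool: Moves the arm, as the interface text tells. Its arguments: {"type":"object","properties":{"rows":{"type":"array"},"squeeze":{"type":"number"}},"required":["rows"]}

```bash
mkdir -p pics; cat > h.py <<'E'
import numpy as np, cv2
from workcell import arm, grab_frame, ticket, trace, pinpoint
def save(p,n): cv2.imwrite('pics/'+n,p['frame'][:,:,::-1])
E
python3 - <<'E'
from h import *
print(arm.get_state(), arm.tips_ahead)
ims=[]
for c in ('scene','side'):
    p=grab_frame(c); ims.append(p['frame'])
    print(c,p['xyz'],p['orientation'],p['fovy'])
    for n in ['wheel_axis','wheel_handle','panel','insert_a','insert_c','flange','flange_hole_a','flange_hole_c','other_flange','glue','screw_box']:
        print(n,[(np.round(d['location'],4).tolist(),round(d['conf'],2)) for d in pinpoint(n,p)[:3]])
cv2.imwrite('pics/a.png',ims[0][:,:,::-1]);cv2.imwrite('pics/b.png',ims[1][:,:,::-1])
E
```

```text
{'t': 0.0, 'joint_positions': array([-75.12641079,  39.53304575, -11.14641544,  89.74532104,
         9.01317163,  51.70736598, -12.32538586]), 'qd': array([ 0.03739885,  0.07846718,  0.11507567,  0.08750375,  0.02491716,
       -0.05962791, -0.04414744]), 'tau': array([ 8.47514475e-04, -5.27556002e+01, -1.26668025e+00, -1.53430134e+01,
       -5.26250317e-02,  6.36946934e-03,  1.65548208e-04]), 'ee_pos': array([0.13982061, 0.60853086, 0.24591011]), 'tcp_rot': array([-1.79896515e+02,  6.70700996e-03,  1.67068400e+02]), 'contact_force': array([-0.03667022,  0.29960822, -0.47975597]), 'ft_torque': array([-0.06833027, -0.00061478,  0.00171065]), 'grasp_force': 0.0, 'width': 1.0039089135386539} 0.008
scene [ 1.02498688 -0.51442401  0.82020484] [41.25598688 -0.53485592 46.67474432] 51.83198853785326
wheel_axis [([0.4587, 0.2435, 0.1119], 0.61), ([0.603, -0.3366, 0.0021], 0.54)]
wheel_handle [([0.5219, 0.2517, 0.1481], 0.5)]
panel [([0.5033, 0.0343, -0.0005], 0.93), ([0.5212, 0.2522, 0.1524], 0.48)]
insert_a [([0.471, 0.0007, 0.0248], 0.76), ([0.533, 0.0681, 0.0252], 0.71)]
insert_c [([0.4
[... 861 characters left out ...]
4708, 0.002, 0.0309], 0.68), ([0.6091, -0.2394, 0.001], 0.24)]
insert_c [([0.5377, 0.0683, 0.0256], 0.82), ([0.4708, 0.002, 0.0309], 0.68), ([0.6091, -0.2394, 0.001], 0.24)]
flange [([0.3675, -0.4252, 0.0042], 0.97), ([0.6072, -0.2861, -0.0009], 0.95), ([0.776, -0.1028, 0.0009], 0.87)]
flange_hole_a [([0.6047, -0.3319, -0.0025], 0.98), ([0.6675, -0.4058, -0.0006], 0.88), ([0.3753, -0.3749, 0.0004], 0.81)]
flange_hole_c [([0.6047, -0.3319, -0.0025], 0.98), ([0.6675, -0.4058, -0.0006], 0.88), ([0.3753, -0.3749, 0.0004], 0.81)]
other_flange [([0.4242, -0.2694, 0.0013], 0.7)]
glue [([0.5291, -0.4273, -0.0001], 0.9)]
screw_box [([0.7726, 0.0907, -0.0024], 0.73), ([0.605, -0.3333, -0.0021], 0.18)]
```

View pics/a.png

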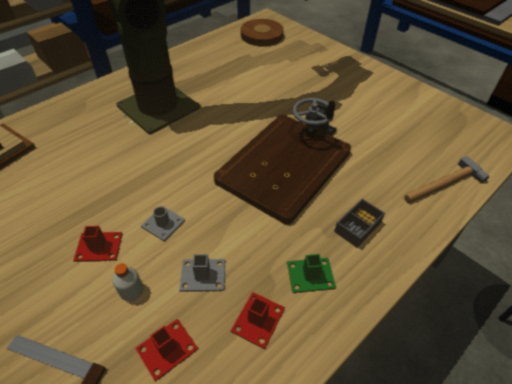

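View pics/b.png

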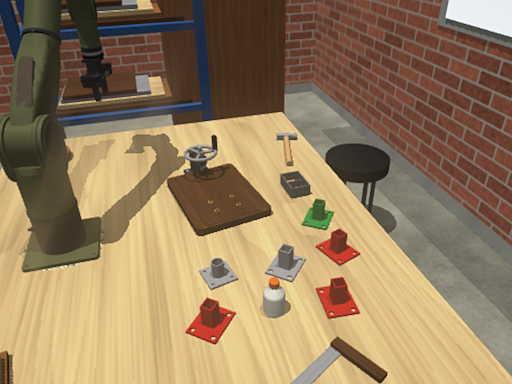

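The wanted grey flange with the square socket is at scene pixel (203,272). The round-socket one is at (163,222), the wheel at (315,110), and the four inserts are around (270,175). Next I'll move above the wheel and refine with the wrist camera.

{"op": "servo_tool", "data": {"rows": [[[40, -40, 0], 0, -1], [[80, -80, 0], 0, -1], [[115, -115, 0], 0, -1], [[150, -150, 0], 0, -1], [[185, -185, 0], 0, -0.5], [[220, -220, 0], 0, -0.3], [[255, -255, 0], 0, -0.1], [[285, -285, 10], 0, -0.1], [[315, -310, 20], 0, -0.1], [[340, -335, 30], 0, -0.1], [[350, -350, 40], 0, -0.1], [[350, -355, 40], 0, -0.1]]}}

```text
t: 2.4
ee_pos: [0.4925, 0.2519, 0.2878]
tcp_rot: [179.9, 0.2, 166.8]
contact_force: [-0.2, 0.7, 0.2]
width: 0.55
grasp_force: 0.0
```

```bash
python3 - <<'E'
from h import *
s=arm.get_state();print(s['ee_pos'],s['tcp_rot'],s['width'])
p=grab_frame('wrist');save(p,'c.png');print(p['xyz'],p['orientation'],p['fovy'],p['cx'],p['cy'])
for n in ['wheel_axis','wheel_handle','panel','insert_a','flange']:
    print(n,[(np.round(d['location'],4).tolist(),round(d['conf'],2)) for d in pinpoint(n,p)[:4]])
E
```

```text
[0.49251027 0.25192839 0.28778826] [179.93310447   0.18032467 166.76049499] 0.5495579357336632
[0.41232387 0.27110213 0.42495859] [-1.84385577e+01 -3.74401503e-02  7.68035011e+01] 65.70646984690485 254.9421105121593 186.933319182841
wheel_axis [([0.4667, 0.2481, 0.113], 0.68)]
wheel_handle [([0.5201, 0.2542, 0.1555], 0.57)]
panel []
insert_a [([0.471, 0.0026, 0.0272], 0.74)]
flange [([0.606, -0.2844, 0.0015], 0.55), ([0.7748, -0.2649, 0.002], 0.35), ([0.4749, 0.0023, 0.0266], 0.33)]
```

View pics/c.png

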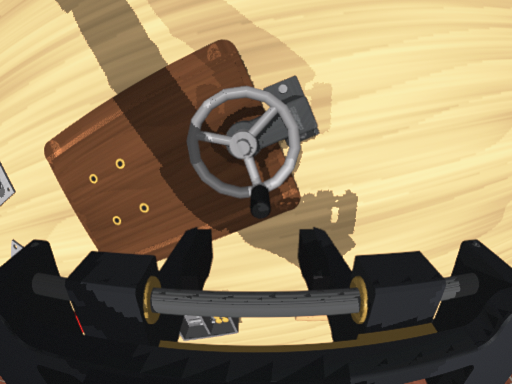

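The wrist view shows the wheel rim centred at about (243,141), the handle at (260,200) and four inserts on the left. I'll fit these from the depth.

```bash
cat >> h.py <<'E'
from scipy.spatial.transform import Rotation as Rn
from scipy.optimize import least_squares
def cloud(p):
    f=192/np.tan(np.radians(p['fovy']/2)); v,u=np.mgrid[:384,:512].astype(float)
    x=(u-p['cx'])/f; y=(v-p['cy'])/f
    if p.get('fish'):
        r=np.hypot(x,y)+1e-9; k=np.tan(r)/r; x=x*k;y=y*k
    d=p['depth'].astype(float)
    P=np.stack([x*d,-y*d,-d],-1)
    W=P@Rn.from_euler('xyz',p['orientation'],degrees=True).as_matrix().T+np.array(p['xyz'])
    W[d<=0]=np.nan
    return W
def get(c):
    p=grab_frame(c); p['fish']=c=='wrist'; return p
def tr(n,p): 
    q={k:v for k,v in p.items() if k!='fish'}
    return trace(n,q)
def pp(n,p): 
    q={k:v for k,v in p.items() if k!='fish'}
    return [(np.round(d['location'],4).tolist(),round(d['conf'],2)) for d in pinpoint(n,q)[:4]]
E
python3 - <<'E'
from h import *
for c in ('wrist','scene','side'):
    p=get(c); W=cloud(p)
    near=np.hypot(W[...,0]-.465,W[...,1]-.246)
    m=(near<.09)&(W[...,2]>.108)&(W[...,2]<.135)
    # rim band
    Q=W[m&(near>.045)&(near<.075)]
    def res(a): return np.hypot(np.hypot(Q[:,0]-a[0],Q[:,1]-a[1])-.055,Q[:,2]-a[2])-.006
    r=least_squares(res,[.465,.246,.115],loss='soft_l1',f_scale=.002)
    H=W[(near<.09)&(W[...,2]>.135)&(near>.035)&(W[...,2]<.18)]
    def rh(a): return np.hypot(H[:,0]-a[0],H[:,1]-a[1])-.010
    S=H[H[:,2]<.168]
    def rs(a): return np.hypot(S[:,0]-a[0],S[:,1]-a[1])-.010
    h=least_squares(rs,S[:,:2].mean(0),loss='soft_l1',f_scale=.002).x if len(S)>8 else None
    T=H[H[:,2]>.168]
    print(c,len(Q),r.x,np.abs(r.fun).mean(),len(S),h,len(T),T.mean(0) if len(T) else 0)
    hsv=cv2.cvtColor(p['frame'],cv2.COLOR_RGB2HSV)
    for n in ('insert_a',):
        for d in tr(n,p)[:6]:
            mm=d['mask']; print('  ins',round(d['conf'],2),mm.sum(),np.nanmedian(W[mm],0).round(4),W[mm&np.isfinite(W[...,0])].mean(0).round(4))
    g=(W[...,2]>.02)&(W[...,2]<.036)&(np.hypot(W[...,0]-.503,W[...,1]-.034)<.07)&(hsv[...,0]>18)&(hsv[...,0]<35)&(hsv[...,1]>80)&(hsv[...,2]>70)
    n,l,st,ce=cv2.connectedComponentsWithStats(g.astype(np.uint8))
    for i in range(1,n):
        if st[i,4]>4: print('  brass',st[i,4],ce[i].round(1),W[l==i].mean(0).round(4))
E
```

```text
wrist 3472 [0.46286068 0.24628565 0.11466363] 0.0008137865233546255 229 [0.51738629 0.25109481] 312 [0.51565916 0.25152467 0.17173582]
  ins 0.81 37765 [0.4616 0.1596 0.0276] [0.468  0.1493 0.0443]
  ins 0.39 1290 [0.7975 0.0943 0.0198] [0.7911 0.0934 0.0205]
  brass 60 [118.3 166.2] [0.4599 0.0559 0.0284]
  brass 53 [ 91.6 180.7] [0.47   0.0008 0.0283]
  brass 55 [141.8 210.4] [0.5343 0.0699 0.0284]
  brass 48 [114.5 222.5] [0.5444 0.0145 0.0284]
scene 371 [0.46600004 0.24463666 0.11370948] 0.0018986940711095263 72 [0.52006317 0.2489298 ] 28 [0.52168981 0.24694395 0.17023818]
  ins 0.9 9687 [0.4985 0.0995 0.0258] [0.5005 0.1046 0.0318]
  brass 13 [264.2 163.1] [0.4627 0.0543 0.0269]
  brass 13 [252.5 174.7] [ 0.4738 -0.0013  0.0273]
  brass 13 [286.4 174.8] [0.5378 0.0673 0.027 ]
  brass 13 [274.9 186.8] [0.5475 0.0127 0.0268]
side 245 [0.46372187 0.24565068 0.11577282] 0.0018077225849248153 49 [0.51889445 0.25100357] 15 [0.51770945 0.24776511 0.17125156]
  ins 0.87 5589 [0.4799 0.0934 0.0278] [0.4843 0.1024 0.0341]
  brass 8 [231.5 195.8] [0.5368 0.0666 0.0281]
  brass 10 [210.1 201.4] [0.4609 0.0519 0.0294]
  brass 11 [237.9 204. ] [0.5462 0.0124 0.0276]
  brass 10 [216.3 209.9] [ 0.4714 -0.0022  0.0291]
```

{"op": "servo_tool", "data": {"rows": [[[13, -1, -20], 0, -0.1], [[26, -1, -50], 0, -0.1], [[26, -1, -80], 0, -0.1], [[26, -1, -110], 0, -0.1], [[26, -1, -130], 0, -0.1], [[26, -1, -140], 0, -0.1], [[26, -1, -140], 0, -0.1], [[26, -1, -140], 0, -0.1]]}}

```text
t: 3.8
ee_pos: [0.5164, 0.2536, 0.1475]
tcp_rot: [179.9, 0.1, 167.1]
contact_force: [1.0, -1.0, -0.7]
width: 0.552
grasp_force: 0.0
```

{"op": "servo_tool", "data": {"rows": [[[2.5, -3, 0], 0, -0.1], [[2.5, -3, 0], 0, 1], [[2.5, -3, 0], 0, 1], [[2.5, -3, 0], 0, 1], [[2.5, -3, 0], 0, 1], [[2.5, -3, 0], 0, 1], [[2.5, -3, 0], 0, 1], [[2.5, -3, 0], 0, 1]], "squeeze": 15}}

```text
t: 4.6
ee_pos: [0.5186, 0.2504, 0.147]
tcp_rot: [180.0, 0.0, 167.1]
contact_force: [0.2, 0.6, 2.6]
width: 0.219
grasp_force: 15.0
```

```bash
python3 - <<'E'
import numpy as np
# circle shifts: radius 55, start 5.2deg, 0.17 rad per row, relative to call start
a0=np.radians(5.2)
for k in range(4):
    s=a0-k*2.04
    print([[round(55*(np.cos(s-.17*i)-np.cos(s)),1),round(55*(np.sin(s-.17*i)-np.sin(s)),1),0] for i in range(1,13)])
E
```

```text
[[np.float64(0.1), np.float64(-9.3), 0], [np.float64(-1.5), np.float64(-18.6), 0], [np.float64(-4.5), np.float64(-27.4), 0], [np.float64(-9.0), np.float64(-35.6), 0], [np.float64(-14.9), np.float64(-42.8), 0], [np.float64(-21.9), np.float64(-49.0), 0], [np.float64(-29.8), np.float64(-54.0), 0], [np.float64(-38.4), np.float64(-57.5), 0], [np.float64(-47.6), np.float64(-59.5), 0], [np.float64(-56.9), np.float64(-59.9), 0], [np.float64(-66.2), np.float64(-58.8), 0], [np.float64(-75.1), np.float64(-56.1), 0]]
[[np.float64(-8.4), np.float64(4.2), 0], [np.float64(-15.9), np.float64(9.7), 0], [np.float64(-22.4), np.float64(16.4), 0], [np.float64(-27.6), np.float64(24.1), 0], [np.float64(-31.5), np.float64(32.6), 0], [np.float64(-33.9), np.float64(41.7), 0], [np.float64(-34.7), np.float64(51.0), 0], [np.float64(-33.9), np.float64(60.3), 0], [np.float64(-31.6), np.float64(69.3), 0], [np.float64(-27.7), np.float64(77.8), 0], [np.float64(-22.5), np.float64(85.6), 0], [np.float64(-16.1), np.float64(92.3), 0]]
[[np.float64(7.5), np.float64(5.6), 0], [np.float64(15.8), np.float64(9.8), 0], [np.flo
[... 212 characters left out ...]
1), np.float64(3.0), 0], [np.float64(76.1), np.float64(-3.2), 0], [np.float64(82.0), np.float64(-10.5), 0], [np.float64(86.5), np.float64(-18.6), 0], [np.float64(89.6), np.float64(-27.4), 0]]
[[np.float64(1.6), np.float64(-9.2), 0], [np.float64(1.6), np.float64(-18.5), 0], [np.float64(-0.0), np.float64(-27.7), 0], [np.float64(-3.2), np.float64(-36.5), 0], [np.float64(-7.7), np.float64(-44.7), 0], [np.float64(-13.6), np.float64(-51.9), 0], [np.float64(-20.6), np.float64(-58.1), 0], [np.float64(-28.6), np.float64(-63.0), 0], [np.float64(-37.3), np.float64(-66.4), 0], [np.float64(-46.4), np.float64(-68.4), 0], [np.float64(-55.7), np.float64(-68.8), 0], [np.float64(-65.0), np.float64(-67.5), 0]]
```

{"op": "servo_tool", "data": {"rows": [[[0.1, -9.3, 0], 0, 1], [[-1.5, -18.6, 0], 0, 1], [[-4.5, -27.4, 0], 0, 1], [[-9, -35.6, 0], 0, 1], [[-14.9, -42.8, 0], 0, 1], [[-21.9, -49, 0], 0, 1], [[-21.9, -49, 0], 0, 1]]}}

```text
t: 5.3
ee_pos: [0.4945, 0.2001, 0.1469]
tcp_rot: [-179.9, -0.1, 167.1]
contact_force: [-4.0, 3.1, 7.0]
width: 0.22
grasp_force: 15.0
```

{"op": "servo_tool", "data": {"rows": [[[-7.9, -5, 0], 0, 1], [[-16.5, -8.5, 0], 0, 1], [[-25.7, -10.5, 0], 0, 1], [[-35, -10.9, 0], 0, 1], [[-44.3, -9.8, 0], 0, 1], [[-53.2, -7.1, 0], 0, 1], [[-61.6, -2.9, 0], 0, 1], [[-69.1, 2.6, 0], 0, 1], [[-75.6, 9.3, 0], 0, 1], [[-80.8, 17, 0], 0, 1], [[-84.7, 25.5, 0], 0, 1], [[-87.1, 34.6, 0], 0, 1]]}}

```text
t: 6.5
ee_pos: [0.4096, 0.2351, 0.1469]
tcp_rot: [-179.9, 0.1, 167.0]
contact_force: [4.2, -1.2, 2.8]
width: 0.216
grasp_force: 15.0
```

{"op": "servo_tool", "data": {"rows": [[[-0.8, 9.3, 0], 0, 1], [[0, 18.6, 0], 0, 1], [[2.3, 27.6, 0], 0, 1], [[6.2, 36.1, 0], 0, 1], [[11.4, 43.9, 0], 0, 1], [[17.8, 50.6, 0], 0, 1], [[25.3, 56.2, 0], 0, 1], [[33.6, 60.4, 0], 0, 1], [[42.6, 63.1, 0], 0, 1], [[51.8, 64.3, 0], 0, 1], [[61.2, 63.9, 0], 0, 1], [[70.3, 62, 0], 0, 1]]}}

```text
t: 7.7
ee_pos: [0.4772, 0.2992, 0.1468]
tcp_rot: [-180.0, -0.2, 167.2]
contact_force: [-1.6, 1.7, 8.4]
width: 0.22
grasp_force: 15.0
```

{"op": "servo_tool", "data": {"rows": [[[8.7, -3.5, 0], 0, 1], [[16.6, -8.4, 0], 0, 1], [[23.6, -14.6, 0], 0, 1], [[29.5, -21.9, 0], 0, 1], [[34, -30, 0], 0, 1], [[37.1, -38.8, 0], 0, 1], [[37.1, -38.8, 0], 0, 1]]}}

```text
t: 8.4
ee_pos: [0.5176, 0.2566, 0.1469]
tcp_rot: [-179.9, 0.0, 166.9]
contact_force: [2.1, -0.7, 6.0]
width: 0.217
grasp_force: 15.0
```

{"op": "servo_tool", "data": {"rows": [[[1, -4.3, 0], 0, 1], [[1.6, -8.6, 0], 0, 1], [[1.8, -13, 0], 0, 1], [[1.7, -17.4, 0], 0, 1], [[1.7, -17.4, 0], 0, 1]]}}

```text
t: 8.9
ee_pos: [0.5184, 0.2396, 0.1469]
tcp_rot: [-179.9, -0.0, 167.0]
contact_force: [1.1, 0.3, 6.5]
width: 0.221
grasp_force: 15.0
```

Next step, relative to the new pose.

{"op": "servo_tool", "data": {"rows": [[[-0.5, -4.4, 0], 0, 1], [[-1.3, -8.7, 0], 0, 1], [[-1.3, -8.7, 0], 0, 1]]}}

```text
t: 9.2
ee_pos: [0.5167, 0.231, 0.1469]
tcp_rot: [-179.9, -0.0, 167.0]
contact_force: [0.6, -0.2, 7.7]
width: 0.22
grasp_force: 15.0
```

{"op": "servo_tool", "data": {"rows": [[[-1.2, -4.3, 0], 0, 1], [[-2.6, -8.4, 0], 0, 1], [[-2.6, -8.4, 0], 0, 1]]}}

```text
t: 9.5
ee_pos: [0.5137, 0.2228, 0.1468]
tcp_rot: [-179.9, -0.1, 167.0]
contact_force: [0.3, -0.7, 7.8]
width: 0.223
grasp_force: 15.0
```

{"op": "servo_tool", "data": {"rows": [[[-1.4, -3, 0], 0, 1], [[-2.9, -6, 0], 0, 1], [[-2.9, -6, 0], 0, 1]]}}

```text
t: 9.8
ee_pos: [0.5135, 0.2224, 0.147]
tcp_rot: [179.5, 0.2, 167.2]
contact_force: [4.9, 9.1, -1.6]
width: 0.221
grasp_force: 15.0
```

{"op": "servo_tool", "data": {"rows": [[[-0.8, -1.6, 0], 0, 1], [[-0.8, -1.6, 0], 0, 1], [[-0.8, -1.6, 0], 0, 1]]}}

```text
t: 10.1
ee_pos: [0.5134, 0.2223, 0.1471]
tcp_rot: [179.4, 0.2, 167.2]
contact_force: [7.6, 11.6, -4.2]
width: 0.218
grasp_force: 15.0
```

{"op": "servo_tool", "data": {"rows": [[[0, 0, 0], 0, 0.2], [[0, 0, 0], 0, 0.2], [[0, 0, 0], 0, 0], [[0, 0, 0], 0, 0], [[0, 0, 0], 0, 0], [[0, 0, 20], 0, 0], [[0, 0, 50], 0, 0], [[0, 0, 90], 0, 0], [[0, 0, 120], 0, 0], [[0, 0, 120], 0, 0]]}}

```text
t: 11.1
ee_pos: [0.5128, 0.2175, 0.2706]
tcp_rot: [179.7, 0.3, 167.0]
contact_force: [-0.4, -0.7, 0.3]
width: 0.505
grasp_force: 0.0
```

```bash
python3 - <<'E'
from h import *
for c in ('scene','side','wrist'):
    p=get(c); W=cloud(p); save(p,'d_%s.png'%c)
    near=np.hypot(W[...,0]-.464,W[...,1]-.2455)
    S=W[(near<.09)&(W[...,2]>.135)&(near>.035)&(W[...,2]<.168)]
    if len(S)>8:
        print(c,'handle',least_squares(lambda a: np.hypot(S[:,0]-a[0],S[:,1]-a[1])-.010,S[:,:2].mean(0),loss='soft_l1',f_scale=.002).x)
    hsv=cv2.cvtColor(p['frame'],cv2.COLOR_RGB2HSV)
    R=np.hypot(W[...,0]-.607,W[...,1]+.286)
    pl=(R<.075)&(W[...,2]>.002)&(W[...,2]<.011)&(hsv[...,1]<90)
    tu=(R<.04)&(W[...,2]>.058)&(W[...,2]<.075)
    for n,m in (('plate',pl),('tube',tu)):
        if m.sum()>10:
            (cx,cy),(w,h),a=cv2.minAreaRect((W[m][:,:2]*1000).astype(np.float32)); print(c,n,m.sum(),cx,cy,w,h,a,W[m][:,2].mean())
    print(pp('flange',p),pp('flange_hole_a',p))
E
```

```text
scene handle [0.51464331 0.22074513]
scene plate 937 610.269775390625 -287.53118896484375 99.75789642333984 81.23515319824219 47.748172760009766 0.0045984630522573275
scene tube 110 610.1846923828125 -287.7503662109375 31.982431411743164 34.68662643432617 45.9327507019043 0.06311766370597602
[([0.6099, -0.2884, 0.0003], 0.9), ([0.7705, -0.2645, -0.0004], 0.83), ([0.6932, -0.4496, 0.0005], 0.71), ([0.3743, -0.4236, 0.0008], 0.69)] [([0.372, -0.4712, 0.0034], 0.93), ([0.7811, -0.1464, 0.0034], 0.87), ([0.7794, -0.0553, -0.0008], 0.85), ([0.7346, -0.2379, 0.0022], 0.68)]
side handle [0.51372647 0.22262206]
side plate 504 609.6870727539062 -284.485107421875 107.8649673461914 81.3820571899414 48.97396469116211 0.00611417518753593
side tube 93 607.6104125976562 -286.5926208496094 36.02311706542969 34.223358154296875 48.50859451293945 0.06323338051862931
[([0.7704, -0.2658, -0.001], 0.94), ([0.3688, -0.4239, 0.0005], 0.91), ([0.6924, -0.4434, 0.0023], 0.75), ([0.7781, -0.1024, 0.0003], 0.73)] [([0.6145, -0.2423, -0.0035], 0.95), ([0.6682, -0.4058, 0.0016], 0.91), ([0.3673, -0.4684, 0.0034], 0.9), ([0.7185, -0.482, -0.0014], 0.89)]
wrist handle [0.51257512 0.22301639]
wrist plate 198 570.23583984375 -315.576904296875 35.93464660644531 102.0503158569336 16.429569244384766 0.005517601083312283
[([0.6092, -0.2834, 0.0002], 0.63), ([0.7741, -0.2647, -0.0022], 0.5)] [([0.6037, -0.3336, 0.0007], 0.76), ([0.7338, -0.2422, -0.0058], 0.61), ([0.8147, -0.2936, -0.0005], 0.48)]
```

{"op": "servo_tool", "data": {"rows": [[[10, -40, 0], 0, 0], [[20, -85, 0], -0.05, 0], [[30, -130, 0], -0.1, 0], [[40, -175, 0], -0.15, 0], [[52, -222, 0], -0.2, 0], [[63, -268, 0], -0.25, 0], [[75, -315, 0], -0.3, 0], [[86, -360, 0], -0.35, 0], [[97, -405, 0], -0.4, 0], [[108, -450, 0], -0.45, 0], [[118, -495, 0], -0.49, 0], [[127, -530, -10], -0.51, 0]]}}

```text
t: 12.75
ee_pos: [0.6382, -0.3171, 0.2574]
tcp_rot: [-180.0, 0.2, 137.6]
contact_force: [0.1, -0.0, -0.0]
width: 0.498
grasp_force: 0.0
```

{"op": "servo_tool", "data": {"rows": [[[0, 0, 0], 0, 0], [[0, 0, 0], 0, 0], [[0, 0, 0], 0, 0]]}}

```text
t: 13.05
ee_pos: [0.6382, -0.311, 0.2565]
tcp_rot: [179.9, -0.1, 138.0]
contact_force: [0.1, 0.1, 0.9]
width: 0.501
grasp_force: 0.0
```

```bash
python3 - <<'E'
from h import *
s=arm.get_state();print(s['ee_pos'],s['tcp_rot'],s['joint_positions'].round(1),s['width'])
p=get('wrist'); W=cloud(p); save(p,'e.png')
hsv=cv2.cvtColor(p['frame'],cv2.COLOR_RGB2HSV)
R=np.hypot(W[...,0]-.609,W[...,1]+.2865)
pl=(R<.075)&(W[...,2]>.003)&(W[...,2]<.010)&(hsv[...,1]<90)
tu=(R<.04)&(W[...,2]>.058)&(W[...,2]<.072)
for n,m in (('plate',pl),('tube',tu)):
    Q=W[m];print(n,m.sum(),cv2.minAreaRect((Q[:,:2]*1000).astype(np.float32)),Q.mean(0))
print(pp('flange',p),pp('flange_hole_a',p))
E
```

```text
[ 0.63820251 -0.31100127  0.25652756] [ 1.79923321e+02 -8.54739566e-02  1.37976486e+02] [26.  46.1 -7.9 72.1  6.3 62.3 65.5] 0.5011442202943022
plate 3760 ((608.2883911132812, -285.7010498046875), (101.03279876708984, 80.57911682128906), 47.987037658691406) [ 0.60727357 -0.28448046  0.00553314]
tube 353 ((608.1019287109375, -285.4779968261719), (30.224895477294922, 32.40694808959961), 48.00053024291992) [ 0.60793609 -0.28542096  0.06492374]
[([0.7766, -0.0991, -0.0017], 0.89), ([0.6915, -0.4434, -0.0007], 0.88), ([0.3764, -0.4214, 0.0025], 0.69), ([0.6064, -0.2855, 0.0011], 0.6)] [([0.6654, -0.4056, 0.0022], 0.92), ([0.7774, -0.0546, 0.0012], 0.9), ([0.735, -0.2447, -0.0066], 0.89), ([0.8166, -0.2918, 0.0026], 0.88)]
```

View pics/e.png

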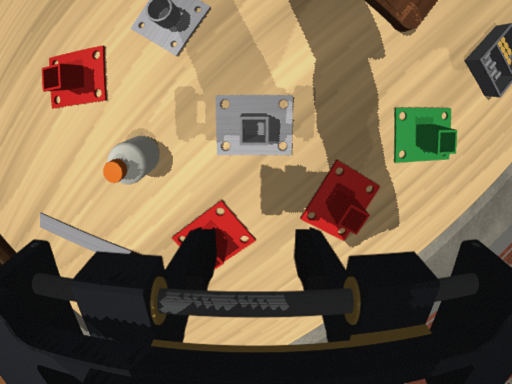

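The square-socket grey flange is at pixel (255,125) with the jaws aligned to it at 48°. The red and green look-alikes and the glue are clear of it. I'll descend.

{"op": "servo_tool", "data": {"rows": [[[-15, 12, -15], 0, -0.4], [[-30, 25, -40], 0, -0.4], [[-30, 25, -80], 0, -0.4], [[-30, 25, -120], 0, -0.4], [[-30, 25, -150], 0, -0.4], [[-30, 25, -150], 0, -0.4], [[-30, 25, -150], 0, -0.4]]}}

```text
t: 13.9
ee_pos: [0.6085, -0.2876, 0.1075]
tcp_rot: [180.0, 0.0, 137.9]
contact_force: [0.4, 0.0, -0.0]
width: 0.703
grasp_force: 0.0
```

{"op": "servo_tool", "data": {"rows": [[[0, 1.5, -25], 0, -0.4], [[0, 1.5, -50], 0, -0.4], [[0, 1.5, -66], 0, -0.4], [[0, 1.5, -71], 0, -0.4], [[0, 1.5, -71], 0, 0.2], [[0, 1.5, -71], 0, 1], [[0, 1.5, -71], 0, 1], [[0, 1.5, -71], 0, 1], [[0, 1.5, -71], 0, 1], [[0, 1.5, -71], 0, 1], [[0, 1.5, -71], 0, 1]], "squeeze": 45}}

```text
t: 15.0
ee_pos: [0.6088, -0.2867, 0.0368]
tcp_rot: [179.9, 0.1, 137.8]
contact_force: [0.6, 0.8, 5.8]
width: 0.359
grasp_force: 45.0
```

{"op": "servo_tool", "data": {"rows": [[[0, 0, 5], 0, 1], [[0, 0, 15], 0, 1], [[0, 0, 30], 0, 1], [[0, 0, 50], 0, 1], [[0, 0, 75], 0, 1], [[0, 0, 100], 0, 1], [[0, 0, 100], 0, 1]]}}

```text
t: 15.7
ee_pos: [0.6104, -0.2879, 0.1403]
tcp_rot: [179.8, 0.4, 137.8]
contact_force: [1.3, -0.7, -5.5]
width: 0.357
grasp_force: 45.0
```

{"op": "servo_tool", "data": {"rows": [[[-5, 15, 0], 0, 1], [[-14, 43, 0], -0.06, 1], [[-25, 75, 0], -0.13, 1], [[-36, 110, 0], -0.2, 1], [[-47, 145, 0], -0.28, 1], [[-59, 180, 0], -0.36, 1], [[-70, 215, 0], -0.44, 1], [[-81, 248, 0], -0.51, 1], [[-90, 275, 0], -0.57, 1], [[-97, 297, 0], -0.61, 1], [[-102, 312, 0], -0.64, 1], [[-105, 320, 0], -0.655, 1]]}}

```text
t: 16.9
ee_pos: [0.502, 0.0354, 0.1353]
tcp_rot: [-179.9, -0.1, 100.4]
contact_force: [-0.2, 0.3, -5.0]
width: 0.359
grasp_force: 45.0
```

{"op": "servo_tool", "data": {"rows": [[[0, 0, 0], 0, 1], [[0, 0, 0], 0, 1], [[0, 0, 0], 0, 1]]}}

```text
t: 17.2
ee_pos: [0.5034, 0.0318, 0.1357]
tcp_rot: [180.0, 0.1, 100.2]
contact_force: [-0.2, -0.4, -5.4]
width: 0.356
grasp_force: 45.0
```

```bash
cat > m.py <<'E'
from h import *
import sys
s=arm.get_state();print(s['ee_pos'],s['tcp_rot'],s['width']); zt=s['ee_pos'][2]
for c in ('scene','side','wrist'):
    p=get(c); W=cloud(p); save(p,sys.argv[1]+'_%s.png'%c)
    hsv=cv2.cvtColor(p['frame'],cv2.COLOR_RGB2HSV)
    R=np.hypot(W[...,0]-.5038,W[...,1]-.0336)
    z0=zt-.036+.006
    pl=(R<.075)&(abs(W[...,2]-z0)<.006)
    pl=cv2.morphologyEx(pl.astype(np.uint8),cv2.MORPH_OPEN,np.ones((2,2)))>0
    if pl.sum()>30:
        Q=W[pl]; A=np.c_[Q[:,:2]-[.5038,.0336],np.ones(len(Q))]
        co=np.linalg.lstsq(A,Q[:,2],rcond=None)[0]
        print(c,'plate',pl.sum(),cv2.minAreaRect((Q[:,:2]*1000).astype(np.float32)),'z',Q[:,2].mean().round(4),'tilt deg',np.degrees(co[:2]).round(2))
    g=(W[...,2]>.02)&(W[...,2]<.036)&(R<.07)&(hsv[...,0]>18)&(hsv[...,0]<35)&(hsv[...,1]>80)&(hsv[...,2]>50)
    n,l,st,ce=cv2.connectedComponentsWithStats(g.astype(np.uint8))
    for i in range(1,n):
        if st[i,4]>2: print('  brass',st[i,4],ce[i].round(1),W[l==i].mean(0).round(4))
    print(pp('flange',p),pp('flange_hole_a',p),pp('insert_a',p))
E
python3 m.py f
```

```text
[0.5033579  0.03184476 0.13574181] [1.79972375e+02 5.56754176e-02 1.00211135e+02] 0.35628113980017695
 ** On entry to DLASCL parameter number  4 had an illegal value
 ** On entry to DLASCL parameter number  4 had an illegal valueTraceback (most recent call last):
  File "m.py", line 13, in <module>
    co=np.linalg.lstsq(A,Q[:,2],rcond=None)[0]
       ~~~~~~~~~~~~~~~^^^^^^^^^^^^^^^^^^^^^
    x, resids, rank, s = _umath_linalg.lstsq(a, b, rcond,
                         ~~~~~~~~~~~~~~~~~~~^^^^^^^^^^^^^
                                             signature=signature)
                                             ^^^^^^^^^^^^^^^^^^^^
    raise LinAlgError("SVD did not converge in Linear Least Squares")
numpy.linalg.LinAlgError: SVD did not converge in Linear Least Squares
```

NaNs from the morphology step; I'll mask them.

```bash
sed -i "s/np.ones((2,2)))>0/np.ones((2,2)))>0; pl\&=np.isfinite(W[...,0])/" m.py; python3 m.py f
```

```text
[0.50328883 0.0319845  0.13574051] [1.79976484e+02 4.42328060e-02 1.00209568e+02] 0.36407495018007596
scene plate 557 ((500.64569091796875, 46.12175750732422), (127.6353988647461, 146.82777404785156), 43.83638000488281) z 0.0994 tilt deg [  9.88 -21.39]
  brass 15 [252.5 174.6] [ 0.4733 -0.0009  0.027 ]
[([0.6921, -0.4488, 0.0007], 0.97), ([0.7777, -0.1032, -0.0005], 0.91), ([0.7695, -0.2647, 0.0008], 0.84), ([0.5032, 0.0316, 0.0997], 0.65)] [([0.8112, -0.294, 0.0009], 0.95), ([0.7798, -0.0526, 0.002], 0.91), ([0.3672, -0.4706, 0.0039], 0.8), ([0.7357, -0.2382, 0.0016], 0.76)] [([0.5321, 0.0675, 0.0277], 0.82), ([0.4726, -0.0006, 0.0274], 0.56), ([0.5272, -0.429, -0.0009], 0.54)]
side plate 343 ((517.4392700195312, 82.28717041015625), (214.63734436035156, 120.14319610595703), 78.28688049316406) z 0.0978 tilt deg [ -4.17 -28.29]
  brass 7 [231.4 195.9] [0.5363 0.0652 0.0286]
  brass 11 [209.9 201.2] [0.4607 0.054  0.0289]
  brass 9 [237.8 204. ] [0.5457 0.0118 0.0281]
  brass 8 [216.1 209.9] [ 0.471  -0.001   0.0284]
[([0.7742, -0.1039, 0.0016], 0.92), ([0.5, 0.0339, 0.097], 0.91), ([0.6967, -0.446, 0.0036], 0.83), ([0.3707, -0.427, 0.0015], 0.8)] [([0.5356, 0.0665, 0.0973], 0.97), ([0.7772, -0.0507, -0.0036], 0.91), ([0.3699, -0.4695, 0.0044], 0.9), ([0.6679, -0.4035, 0.0017], 0.84)] [([0.4717, 0.0003, 0.0279], 0.74), ([0.5368, 0.0717, 0.026], 0.56)]
wrist plate 9782 ((516.8081665039062, 38.00606155395508), (99.5855941772461, 166.09848022460938), 77.96772766113281) z 0.1038 tilt deg [-5.06  7.15]
  brass 142 [210.  153.4] [0.4597 0.057  0.0283]
  brass 141 [299.4 153.1] [0.5341 0.0709 0.0282]
[([0.5025, 0.0358, 0.1043], 0.64), ([0.7793, -0.1007, -0.0028], 0.59)] [([0.4719, 0.0005, 0.1032], 0.9), ([0.7799, -0.056, 0.0012], 0.81), ([0.5363, 0.0692, 0.0993], 0.67), ([0.7803, -0.1489, 0.0001], 0.63)] [([0.5331, 0.0736, 0.0315], 0.8)]
```

View pics/f_wrist.png

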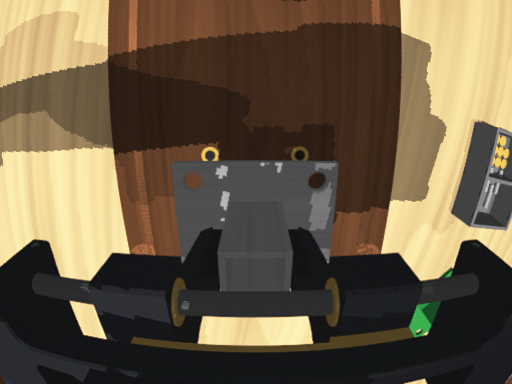

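View pics/f_side.png

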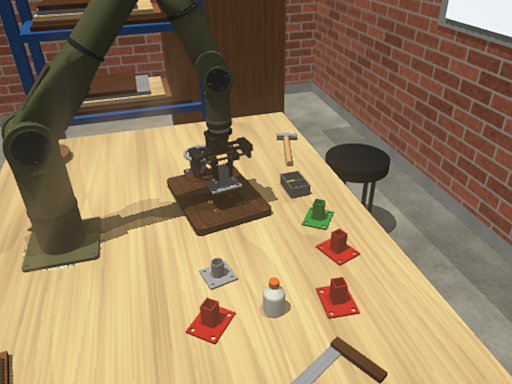

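```bash
cat > w.py <<'E'
from h import *
s=arm.get_state();print(s['ee_pos'],s['tcp_rot'],s['width'],s['contact_force']); zt=s['ee_pos'][2]
p=get('wrist'); W=cloud(p); save(p,'w%.0f.png'%(zt*1000))
hsv=cv2.cvtColor(p['frame'],cv2.COLOR_RGB2HSV)
z0=zt-.030
# panel frame guess
c,sn=np.cos(np.radians(10.5)),np.sin(np.radians(10.5))
X=(W[...,0]-.5035)*c+(W[...,1]-.034)*sn; Y=-(W[...,0]-.5035)*sn+(W[...,1]-.034)*c
m=(abs(W[...,2]-z0)<.008)&(abs(X)<.047)&(Y>.018)&(Y<.045)
Q=W[m]
for _ in range(4):
    A=np.c_[Q[:,0]-.5035,Q[:,1]-.034,np.ones(len(Q))]; co=np.linalg.lstsq(A,Q[:,2],rcond=None)[0]
    r=Q[:,2]-A@co; k=abs(r)<2.5*r.std()+1e-4; Q=Q[k]
print('plane n',len(Q),'z0',co[2].round(4),'tilt',np.degrees(co[:2]).round(2),'rms',r.std().round(4))
cam=np.array(p['xyz'])
f=192/np.tan(np.radians(p['fovy']/2)); R=Rn.from_euler('xyz',p['orientation'],degrees=True).as_matrix()
def hit(u,v):
    x=(u-p['cx'])/f;y=(v-p['cy'])/f;r=np.hypot(x,y)+1e-9;d=R@np.array([x/r*np.sin(r),-y/r*np.sin(r),-np.cos(r)])
    # plane z=co0(x-.5035)+co1(y-.034)+co2
    n=np.array([-co[0],-co[1],1]); t=(co[2]-n@(cam-[.5035,.034,0]))/(n@d); return cam+t*d
pm=(abs(W[...,2]-(co[0]*(W[...,0]-.5035)+co[1]*(W[...,1]-.034)+co[2]))<.003)
holes=((W[...,2]<co[2]-.004)|~np.isfinite(W[...,2])).astype(np.uint8)
n,l,st,ce=cv2.connectedComponentsWithStats(holes,connectivity=4)
for i in range(1,n):
    if 60<st[i,4]<900 and 120<ce[i][1]<290 and 120<ce[i][0]<380: print('hole',st[i],ce[i].round(1),hit(*ce[i]).round(4))
v,u=np.nonzero(pm&(abs(X)<.07)&(Y>.015)&(Y<.06))
P=np.array([hit(a,b) for a,b in zip(u,v)])
t=P[:,:2]
# front edge: max Y per X bin, side edges
px=(t[:,0]-.5035)*c+(t[:,1]-.034)*sn; py=-(t[:,0]-.5035)*sn+(t[:,1]-.034)*c
b=np.arange(-.045,.046,.005); e=[(x,np.percentile(py[abs(px-x)<.0025],99.5)) for x in b if (abs(px-x)<.0025).sum()>5]
e=np.array(e); k=np.polyfit(e[:,0],e[:,1],1); print('front edge Y at X=0',k[1].round(4),'yaw err deg',np.degrees(k[0]).round(2))
b=np.arange(.02,.037,.004); L=[(np.percentile(px[abs(py-y)<.002],.5),np.percentile(px[abs(py-y)<.002],99.5)) for y in b]; print('sides',np.round(L,4).tolist())
g=(W[...,2]>.02)&(W[...,2]<.036)&(np.hypot(X,Y)<.07)&(hsv[...,0]>18)&(hsv[...,0]<35)&(hsv[...,1]>80)&(hsv[...,2]>40)
n,l,st,ce=cv2.connectedComponentsWithStats(g.astype(np.uint8))
for i in range(1,n):
    if st[i,4]>20: print('brass',st[i],ce[i].round(1),W[l==i].mean(0).round(4),'panelXY',X[l==i].mean().round(4),Y[l==i].mean().round(4))
E
python3 w.py
```

```text
[0.50289351 0.0333953  0.13573593] [ 1.79996665e+02 -3.61138189e-04  1.00323563e+02] 0.35905982388970226 [ 0.03848451 -0.51574856 -4.49907889]
plane n 5203 z0 0.1043 tilt [-0.12  0.32] rms 0.0006
hole [184 172  18  18 222] [192.5 180.6] [0.4602 0.0566 0.1045]
hole [308 173  19  16 225] [316.9 180.4] [0.5339 0.0701 0.1045]
front edge Y at X=0 0.0414 yaw err deg -0.14
sides [[-0.0502, 0.0482], [-0.0501, 0.0482], [-0.0503, 0.0485], [-0.0504, 0.0483], [-0.0502, 0.0485]]
brass [201 147  19  14 144] [209.9 153.5] [0.4596 0.0571 0.0282] panelXY -0.039 0.0307
brass [291 147  18  14 135] [299.3 153.1] [0.5339 0.071  0.0283] panelXY 0.0367 0.0309
```

{"op": "servo_tool", "data": {"rows": [[[0, 0, -8], 0, 1], [[0, 0.3, -18], 0, 1], [[0, 0.5, -28], 0, 1], [[0, 0.5, -37], 0, 1], [[0, 0.5, -44], 0, 1], [[0, 0.5, -49], 0, 1], [[0, 0.5, -52], 0, 1], [[0, 0.5, -54], 0, 1], [[0, 0.5, -55], 0, 1], [[0, 0.5, -55], 0, 1], [[0, 0.5, -55], 0, 1], [[0, 0.5, -55], 0, 1]]}}

```text
t: 19.1
ee_pos: [0.5031, 0.0339, 0.081]
tcp_rot: [180.0, 0.0, 100.3]
contact_force: [0.0, 0.2, -5.8]
width: 0.358
grasp_force: 45.0
```

```bash
python3 w.py; python3 -c "
from h import *
for c in('scene','side'):
    p=get(c);W=cloud(p);f=p['frame'];S=f[130:230,180:310] if c=='side' else f[80:220,200:360]
    cv2.imwrite('pics/g_%s.png'%c,cv2.resize(S,None,fx=5,fy=5,interpolation=cv2.INTER_CUBIC)[:600,:800,::-1])
    near=np.hypot(W[...,0]-.464,W[...,1]-.2455);S=W[(near<.09)&(W[...,2]>.135)&(near>.035)&(W[...,2]<.168)];print(c,len(S),np.median(S,0) if len(S) else 0)
"; ls pics
```

```text
[0.50305177 0.03387117 0.08096838] [1.79969568e+02 1.93504818e-03 1.00314120e+02] 0.358001075708577 [ 0.01475055  0.19510677 -5.77684318]
plane n 5308 z0 0.0496 tilt [-0.12  0.27] rms 0.0006
hole [184 173  18  17 224] [192.6 180.7] [0.4605 0.057  0.0498]
hole [308 173  18  16 223] [316.7 180.5] [0.534  0.0706 0.0497]
front edge Y at X=0 0.0419 yaw err deg -0.16
sides [[-0.0499, 0.0483], [-0.05, 0.0486], [-0.05, 0.0485], [-0.0502, 0.0486], [-0.0501, 0.0488]]
brass [187 173  15  11  81] [193.7 178.9] [0.4576 0.0511 0.0283] panelXY -0.042 0.0252
brass [308 173  14  11  80] [315.2 178.5] [0.5384 0.0661 0.0282] panelXY 0.0402 0.0252
scene 73 [0.52070961 0.21374468 0.15260181]
side 0 0
a.png
b.png
c.png
d_scene.png
d_side.png
d_wrist.png
e.png
f_scene.png
f_side.png
f_wrist.png
g_scene.png
g_side.png
w136.png
w81.png
```

View pics/g_side.png

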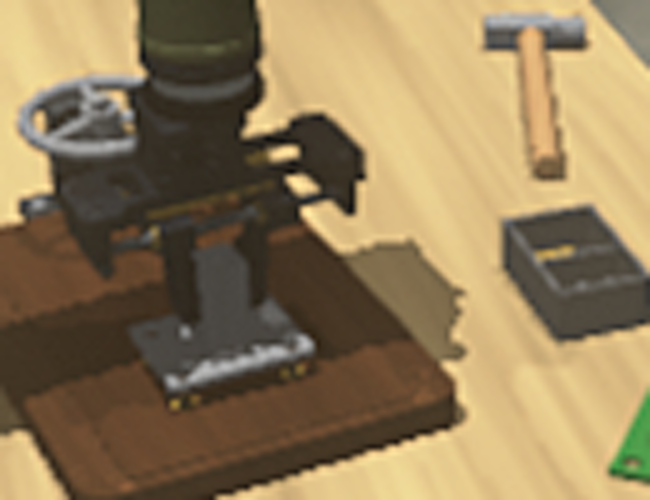

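The flange hovers level over the inserts with a gap of about 15.3 mm and the holes within about 0.5 mm. The handle hasn't moved from its stop, so I'm handing in.

{"op": "servo_tool", "data": {"rows": [[[0, 0, 0], 0, 1], [[0, 0, 0], 0, 1], [[0, 0, 0], 0, 1]]}}

```text
t: 19.55
ee_pos: [0.5029, 0.0338, 0.0807]
tcp_rot: [180.0, 0.0, 100.3]
contact_force: [1.0, 0.0, -5.1]
width: 0.357
grasp_force: 45.0
```

```bash
python3 -c "
from h import *
s=arm.get_state();print(s['ee_pos'],abs(s['qd']).max());print(ticket.job_done())"
```

```text
[0.50291695 0.03384835 0.08074593] 0.1149053007870233
the job is handed in; nothing more can be done
None
```

The job is handed in (no verdict came back): the handwheel is turned clockwise to its stop, and the square-socket flange is held still and level about 15 mm above the panel, with its holes over the inserts to within about 0.5 mm by the wrist camera.

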